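# Set out the honey tasting row from pale to dark

### The job

Set out the honey for tasting at the breakfast buffet: stand the four glass jars on the four white saucers of the wooden board, one jar in the middle of each saucer, running in order of shade from the palest honey, on the saucer next to the blue pot of dippers, to the darkest, on the saucer farthest from it. Keep the glass jars upright and set them down gently without dropping them, let go of them all, and leave the bowl of sweets where it is.

Things in the scene. Friction and masses are not known exactly. Their poses are not given: they have to be found in the camera images.
- jar_cream_center (a point): Loose round glass jar of the palest honey, creamy pale yellow, with a flat glass lid through which the honey shows from above. Jar 52 mm diameter (lid 49 mm), 70 mm tall, closed, about 220 g. The point is its centre, 35 mm above its underside; its z axis points up through the lid.
- jar_gold_center (a point): Loose round glass jar of the second palest honey, golden orange, with a flat glass lid through which the honey shows from above. Jar 52 mm diameter (lid 49 mm), 70 mm tall, closed, about 220 g. The point is its centre, 35 mm above its underside; its z axis points up through the lid.
- jar_chestnut_center (a point): Loose round glass jar of the second darkest honey, chestnut brown, with a flat glass lid through which the honey shows from above. Jar 52 mm diameter (lid 49 mm), 70 mm tall, closed, about 220 g. The point is its centre, 35 mm above its underside; its z axis points up through the lid.
- jar_black_center (a point): Loose round glass jar of the darkest honey, almost black, with a flat glass lid through which the honey shows from above. Jar 52 mm diameter (lid 49 mm), 70 mm tall, closed, about 220 g. The point is its centre, 35 mm above its underside; its z axis points up through the lid.
- saucer_a: One of four identical fixed round white saucers, in a straight row 88 mm apart on the board; the letters do not tell their order. 86 mm across over the rim, rim 9 mm high; its flat floor, 72 mm across, is 4 mm above the origin. Origin: centre of its underside, on the board's top (20 mm above the counter).
- saucer_b: One of four identical fixed round white saucers, in a straight row 88 mm apart on the board; the letters do not tell their order. 86 mm across over the rim, rim 9 mm high; its flat floor, 72 mm across, is 4 mm above the origin. Origin: centre of its underside, on the board's top (20 mm above the counter).
- saucer_c: One of four identical fixed round white saucers, in a straight row 88 mm apart on the board; the letters do not tell their order. 86 mm across over the rim, rim 9 mm high; its flat floor, 72 mm across, is 4 mm above the origin. Origin: centre of its underside, on the board's top (20 mm above the counter).
- saucer_d: One of four identical fixed round white saucers, in a straight row 88 mm apart on the board; the letters do not tell their order. 86 mm across over the rim, rim 9 mm high; its flat floor, 72 mm across, is 4 mm above the origin. Origin: centre of its underside, on the board's top (20 mm above the counter).
- dipper_pot: Fixed round blue pot holding three wooden honey dippers, at one end of the same row, 115 mm (centre to centre) from the nearest saucer. It may stand at either end; a lidded white sugar pot (70 mm across, 70 mm tall), as far from its own nearest saucer, is at the other. Pot 70 mm across and 70 mm tall, dippers to 125 mm above the board. Origin: centre of its underside, on the board's top.
- sweet_bowl: Bystander: loose white bowl of wrapped sweets, 124 mm across, 55 mm tall, on the counter. Origin: centre of its underside.

How it is judged (in metres and radians):
At the end, for the whole second after the job is handed in: Every jar stands upright (within 0.1 rad), released and at rest on the floor of a saucer, its centre within 12 mm of the saucer's centre; counted from the blue dipper pot the jars are palest, second palest, second darkest, darkest, one to a saucer ((horizontal distance between jar_cream_center and saucer_a below 0.012 m or horizontal distance between jar_cream_center and saucer_b below 0.012 m or horizontal distance between jar_cream_center and saucer_c below 0.012 m or horizontal distance between jar_cream_center and saucer_d below 0.012 m) and horizontal distance between jar_cream_center and dipper_pot between 0.085 and 0.145 m and angle between each of jar_cream_center, jar_gold_center, jar_chestnut_center, jar_black_center's own z axis and vertical below 0.1 rad and height (world z) of jar_cream_center between 0.053 and 0.065 m and linear speed of each of jar_cream, jar_gold, jar_chestnut, jar_black below 0.02 m/s and contact force between the fingers and jar_cream below 0.1 N and (horizontal distance between jar_gold_center and saucer_a below 0.012 m or horizontal distance between jar_gold_center and saucer_b below 0.012 m or horizontal distance between jar_gold_center and saucer_c below 0.012 m or horizontal distance between jar_gold_center and saucer_d below 0.012 m) and horizontal distance between jar_gold_center and dipper_pot between 0.173 and 0.233 m and height (world z) of jar_gold_center between 0.053 and 0.065 m and contact force between the fingers and jar_gold below 0.1 N and (horizontal distance between jar_chestnut_center and saucer_a below 0.012 m or horizontal distance between jar_chestnut_center and saucer_b below 0.012 m or horizontal distance between jar_chestnut_center and saucer_c below 0.012 m or horizontal distance between jar_chestnut_center and saucer_d below 0.012 m) and horizontal distance between jar_chestnut_center and dipper_pot between 0.261 and 0.321 m and height (world z) of jar_chestnut_center between 0.053 and 0.065 m and contact force between the fingers and jar_chestnut below 0.1 N and (horizontal distance between jar_black_center and saucer_a below 0.012 m or horizontal distance between jar_black_center and saucer_b below 0.012 m or horizontal distance between jar_black_center and saucer_c below 0.012 m or horizontal distance between jar_black_center and saucer_d below 0.012 m) and horizontal distance between jar_black_center and dipper_pot between 0.349 and 0.409 m and height (world z) of jar_black_center between 0.053 and 0.065 m and contact force between the fingers and jar_black below 0.1 N); the robot touches nothing.
It fails at once if a jar is dropped or thrown (moving faster than 0.6 m/s while no finger touches it: a fall of about 2 cm) ((linear speed of jar_cream above 0.6 m/s and contact force between the fingers and jar_cream below 0.05 N) or (linear speed of jar_gold above 0.6 m/s and contact force between the fingers and jar_gold below 0.05 N) or (linear speed of jar_chestnut above 0.6 m/s and contact force between the fingers and jar_chestnut below 0.05 N) or (linear speed of jar_black above 0.6 m/s and contact force between the fingers and jar_black below 0.05 N)).
It fails at once if a jar is tipped by more than 40 degrees (angle between any of jar_cream_center, jar_gold_center, jar_chestnut_center, jar_black_center's own z axis and vertical above 0.7 rad).
It fails at once if the bowl of sweets is moved by more than 25 mm (distance of sweet_bowl from where it was at the start of the episode above 0.025 m).
It also fails if it takes over 102 s, if anything falls off the work surface, if the arm or the gripper's body presses on something with over 40 N, if the wrist force passes 120 N, or if a joint passes its speed limit or range.

### The arm

A 6-joint arm with a two-finger parallel gripper is mounted at the origin on the work surface. World frame = base frame: x ahead of the robot, y to its left, z up, the work surface at z = 0. Lengths are in mm, angles in degrees, forces in N, time in s.
With the tool pointing down it reaches from about 300 to 850 mm from the base axis. Payload 4.2 kg.
Tool frame: the origin (TCP) lies at the centre of the arm's flange, where the gripper is bolted on; the fingertips stand 191 mm ahead of it and the grasp point (between the pads) lies 172 mm ahead of it; y points along the fingers, x is the direction in which the jaws open and shut, and the axes are right-handed (so a half turn about y gives the same grasp; the last joint's range is limited). The gripper opens to 91 mm and grips with 3 to 60 N. Pads are 32 mm wide; open, the fingers measure 118 mm over their backs; the gripper's body (76 mm by 178 mm) begins 60 mm behind the grasp point.
Start: joints at [-66.692, 18.312, 89.639, -0, 72.044, -1.146], TCP at [238.025, -523.419, 404.776] pointing down, gripper open.
Joint ranges: [-177.97, 177.97], [-48.28, 115.42], [12.27, 149.76], [-77.06, 257.06], [2.81, 150.46], [-146.56, 146.56]. Speed limits (degrees/s): [147.25, 147.25, 180, 180, 180, 180].

### API

Orientations are given as [roll, pitch, yaw] about the fixed x, y, z axes, in that order (R = Rz(yaw) Ry(pitch) Rx(roll)).
In Python, from workcell import env gives the robot as it stands.
- The arm moves only by the tool carry_out, never from a script. Its argument "increments" is a list of rows, each a list of 3 entries, a list of its own where there are three numbers: the turn, a rotation vector about the tool's x, y, z in rad, then the shift along the tool's x, y, z in mm, then the closure, from 0 (fully open) to 1 (shut). In form: [[[wx, wy, wz], [dx, dy, dz], claw], ...]. A call has 1 to 10 rows; each row is the pose to reach, as a shift and turn from the pose commanded when the call began, along the tool's axes at that moment; what a row does not reach only later rows make up. A row lasts 1/12 s, in which the tool goes at most 41.7 mm and 7.16 degrees, less where a joint would pass 70% of its speed; a pose out of reach is approached as far as the arm can. A call with a gripper value outside its range is refused whole. The fingers move at their own pace and stop on an object; "force" is the grip in N (left out, the last holds). Time passes only in rows, so rows that repeat a pose let the fingers close. It gives the time, the measured TCP pose, the force and the opening at its end, in the units of the state.
- env.state(): the state, without advancing time (a new reading comes with each control period).
- env.grab_frame(name): name is "side" or "top"; returns a dict with "frame" (400x640x3 uint8, blue, green, red), "z_map" (400x640 float32, mm along the optical axis (not along the pixel's ray), 0 where there is no reading), "camera_matrix" (3x3 intrinsics, pixels), "rvec" (rotation vector, rad) and "tvec" (3), from world to camera coordinates, as OpenCV has them. Camera axes: x right, y down, z forward; pixel columns grow to the right and rows downward; lengths in mm; the calibration is good to about 2 mm. A picture is of the moment at which its call begins.
- env.job_done(): hands the job in, once; it reports no verdict.
The state is a dict: "time_s": time; "qpos": joint angles; "qvel": joint speeds; "effort": joint torques, N m; "ee_pos": TCP position; "ee_rot": TCP orientation; "force": force on the tool from outside, world axes, zero at the start; "torque": the same for the moment, N m; "gripper_width": finger opening in mm.
Only numpy, scipy, OpenCV 4.12 (cv2) and the standard library are available. Lean on these libraries where they do the work, as an engineer would, in place of code of your own. Each camera call takes 0.05 s, during which the arm holds its last target. There are 200 camera calls.

## Working session

There is one attempt and no reset: what is moved stays moved. The work goes in short steps, Python scripts to look and compute and a tool call to move; the robot and the scene stay as the last step left them, time stands still between calls to the robot, and variables do not carry over. Pictures are saved under pics/ and viewed, about 12 in all and at most 16, crops included, and the job is handed in when it is done.

Besides the shell and the picture viewer there is one more tool, called after "Call:" in YAML: its name, and indented under it one key for each argument. carry_out: Moves the arm, as the interface text tells. Its arguments: {"type":"object","properties":{"increments":{"type":"array","items":{"type":"array"}},"force":{"type":"number"}},"required":["increments"]}

```bash
ls; mkdir -p pics; python3 - <<'E'
from workcell import env
import cv2, numpy as np
s=env.state(); print({k:np.round(v,3).tolist() for k,v in s.items()})
for n in("top","side"):
    f=env.grab_frame(n); cv2.imwrite(f"pics/{n}0.png",f["frame"]); np.savez(f"{n}0.npz",**f)
    R=cv2.Rodrigues(np.array(f["rvec"],float))[0]; print(n,np.round(-R.T@np.array(f["tvec"]).ravel(),1),np.round(R,3).tolist(),np.array(f["camera_matrix"]).tolist())
E
```

```text
pics
{'time_s': 0.0, 'qpos': [-66.691, 18.352, 89.707, -0.002, 72.043, -1.148], 'qvel': [-0.016, -0.087, 0.002, 0.081, -0.059, 0.076], 'effort': [-0.0, -41.245, -23.197, 0.073, 0.045, -0.0], 'ee_pos': [237.964, -523.26, 403.914], 'ee_rot': [-90.0, 0.102, -65.543], 'force': [-0.639, -0.048, 0.083], 'torque': [0.036, -0.005, 0.027], 'gripper_width': 90.82}
top [459.2  94.8 900.6] [[-0.023, -0.999, -0.024], [-0.995, 0.026, -0.101], [0.102, 0.021, -0.995]] [[364.1821601060934, 0.0, 320.7744093556234], [0.0, 364.1821601060934, 201.25157915328708], [0.0, 0.0, 1.0]]
side [456.  843.2 989.4] [[-0.992, -0.124, -0.004], [-0.094, 0.772, -0.628], [0.081, -0.623, -0.778]] [[492.093202248751, 0.0, 321.734057817285], [0.0, 492.093202248751, 204.213986138592], [0.0, 0.0, 1.0]]
```

View images.

View pics/top0.png

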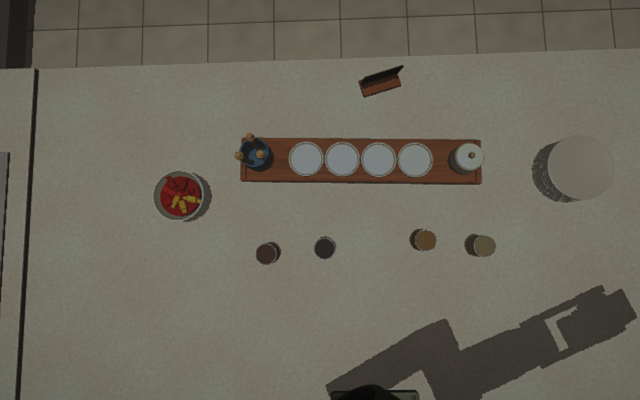

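View pics/side0.png

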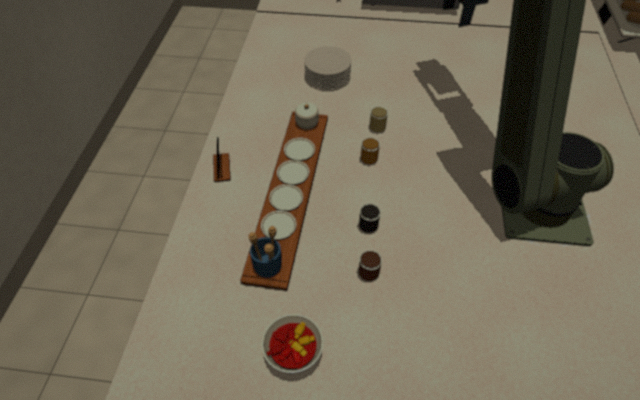

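```bash
cat > h.py <<'E'
import cv2, numpy as np
def cam(f):
    R=cv2.Rodrigues(np.array(f["rvec"],float))[0]; t=np.array(f["tvec"],float).ravel(); return np.array(f["camera_matrix"]),R,t
def ray(f,uv,z):
    K,R,t=cam(f); d=R.T@np.linalg.inv(K)@np.array([uv[0],uv[1],1.]); c=-R.T@t
    return (c+d*(z-c[2])/d[2])[:2]
def cloud(f):
    K,R,t=cam(f); z=f["z_map"]; v,u=np.mgrid[:z.shape[0],:z.shape[1]]
    P=np.stack([(u-K[0,2])*z/K[0,0],(v-K[1,2])*z/K[1,1],z],-1)
    W=(P-t)@R; W[z==0]=np.nan; return W
def circ(c): return cv2.minEnclosingCircle(c)
E
python3 - <<'E'
from h import *
for n in("top","side"):
    f=dict(np.load(n+"0.npz")); W=cloud(f); H=W[...,2]; print(n,"counter",np.nanmedian(H))
    m=((H>60)&(H<82)).astype(np.uint8); 
    k,l,st,ce=cv2.connectedComponentsWithStats(m)
    for i in range(1,k):
        if st[i,4]>60:
            p=W[l==i]; c=p.mean(0); hi=(p[:,:2].max(0)+p[:,:2].min(0))/2
            print("high",st[i].tolist(),np.round(ce[i],1),"mean",np.round(c,1),"mid",np.round(hi,1),"bgr",np.round(f["frame"][l==i].mean(0)))
    # saucers: bright blobs
    hsv=cv2.cvtColor(f["frame"],cv2.COLOR_BGR2HSV)
    g=f["frame"].min(2); 
    x=W[...,0];y=W[...,1]
    m=((hsv[...,1]<70)&(hsv[...,2]>110)&(H>14)&(H<45)).astype(np.uint8)
    k,l,st,ce=cv2.connectedComponentsWithStats(m)
    for i in range(1,k):
        if st[i,4]>150:
            c=max(cv2.findContours((l==i).astype(np.uint8),0,2)[0],key=cv2.contourArea); e=cv2.fitEllipse(c)
            print("white",st[i].tolist(),np.round(e[0],1),np.round(e[1],1),"z29",np.round(ray(f,e[0],29),1),"mean",np.round(W[l==i].mean(0),1))
E
```

```text
top counter 0.932082091988388
high [364, 65, 39, 15, 133] [383.2  72.3] mean [846.5 -42.   72.4] mid [847.1 -41.3] bgr [23. 26. 26.]
high [547, 136, 67, 64, 3308] [580.2 167.4] mean [ 607.7 -483.5   64.5] mid [ 607.8 -481.5] bgr [ 95. 106. 111.]
high [453, 143, 31, 29, 648] [467.7 157.1] mean [ 636.8 -226.    74.4] mid [ 638.6 -229.5] bgr [105. 114. 111.]
high [247, 147, 24, 23, 78] [262.9 162.6] mean [638.2 245.1  70.4] mid [650.7 254.6] bgr [29. 29. 29.]
high [414, 229, 24, 23, 406] [425.6 240.3] mean [ 450.  -121.3   70.6] mid [ 450.6 -122.1] bgr [52. 71. 85.]
high [473, 235, 24, 23, 424] [484.7 246.2] mean [ 433.8 -252.1   70.6] mid [ 434.1 -253.1] bgr [64. 82. 87.]
high [313, 238, 22, 22, 387] [323.7 248.6] mean [436.7 108.4  70.3] mid [436.6 109. ] bgr [49. 52. 53.]
high [254, 243, 23, 23, 388] [265. 254.] mean [427.4 241.9  70.4] mid [427.2 242.5] bgr [49. 55. 65.]
white [290, 144, 32, 31, 720] [305.5 159. ] [29.5 30.6] z29 [653.  148.4] mean [654.3 148.3  25.2]
white [327, 145, 31, 31, 728] [342.  159.6] [29.8 30.7] z29 [649.   59.5] mean [650.4  60.   25.3]
white [363, 145, 
[... 891 characters left out ...]
] [370.1 143. ] mean [ 449.9 -118.5   69. ] mid [ 449.9 -119.9] bgr [ 52.  82. 102.]
high [535, 201, 46, 16, 256] [557.4 211.1] mean [-4.2 61.1 71.3] mid [-10.   49.6] bgr [13. 17. 17.]
high [359, 202, 22, 20, 309] [369.6 211. ] mean [436.5 112.7  69.1] mid [436.2 110.3] bgr [47. 56. 59.]
high [256, 240, 15, 8, 65] [263.1 243.1] mean [669.  236.2  72.5] mid [668. 238.] bgr [28. 28. 25.]
high [359, 249, 23, 21, 374] [370.  258.9] mean [427.1 246.7  69. ] mid [426.8 244.3] bgr [45. 59. 75.]
high [250, 253, 32, 18, 172] [266.5 264.2] mean [650.7 289.2  70.9] mid [656.  276.7] bgr [26. 23. 17.]
white [261, 138, 53, 101, 2352] [286.4 191.5] [ 31.9 104.9] z29 [651.4  43. ] mean [649.2  22.4  24.9]
```

Top view shows the blue pot at (256,155), saucers at x = 306, 342, 378 and 414 on row 159, and the sugar pot at (467,157). The jars are chestnut (265,254), black (324,248), gold (425,240) and cream (484,246). The side view agrees, with the pot at the near end.

I'll keep the jaws along world x, perpendicular to the row. At yaw 0 the tool axes are x, −z, y in world terms.

Call:
carry_out:
  increments:
    - [[0,-0.06,0],[-8,3,15],0]
    - [[0,-0.17,0],[-25,10,44],0]
    - [[0,-0.29,0],[-43,18,76],0]
    - [[0,-0.41,0],[-62,25,109],0]
    - [[0,-0.53,0],[-81,33,142],0]
    - [[0,-0.65,0],[-100,41,175],0]
    - [[0,-0.77,0],[-119,49,208],0]
    - [[0,-0.89,0],[-138,57,241],0]
    - [[0,-1.02,0],[-156,64,273],0]
    - [[0,-1.144,0],[-165.5,68,290.6],0]
  force: 30

```text
time_s: 0.93
ee_pos: [435.2, -249.5, 335.7]
ee_rot: [-89.9, 0.1, 0.2]
force: [0.2, 0.1, -0.0]
gripper_width: 91.0
```

Call:
carry_out:
  increments:
    - [[0,0,0],[0,0,0],0]
    - [[0,0,0],[0,0,0],0]

```text
time_s: 1.1
ee_pos: [434.3, -251.7, 336.3]
ee_rot: [-90.0, 0.1, -0.2]
force: [0.5, 0.2, 0.7]
gripper_width: 91.3
```

Call:
carry_out:
  increments:
    - [[0,0,0],[0,10,-0.7],0]
    - [[0,0,0],[0,35,-0.7],0]
    - [[0,0,0],[0,65,-0.7],0]
    - [[0,0,0],[0,90,-0.7],0]
    - [[0,0,0],[0,108,-0.7],0]
    - [[0,0,0],[0,116,-0.7],0]
    - [[0,0,0],[0,120,-0.7],0]
    - [[0,0,0],[0,120,-0.7],0]

```text
time_s: 1.77
ee_pos: [433.6, -254.0, 216.3]
ee_rot: [-90.0, 0.0, -0.3]
force: [-0.1, 0.2, 0.3]
gripper_width: 91.1
```

Call:
carry_out:
  increments:
    - [[0,0,0],[0,0,0],0.2]
    - [[0,0,0],[0,0,0],0.4]
    - [[0,0,0],[0,0,0],0.5]
    - [[0,0,0],[0,0,0],0.6]
    - [[0,0,0],[0,0,0],0.7]
    - [[0,0,0],[0,0,0],0.7]
    - [[0,0,0],[0,0,0],0.7]
    - [[0,0,0],[0,0,0],0.7]

```text
time_s: 2.43
ee_pos: [434.1, -253.1, 217.0]
ee_rot: [-90.0, -0.0, -0.2]
force: [0.6, -0.1, 3.8]
gripper_width: 51.3
```

Call:
carry_out:
  increments:
    - [[0,0,0],[0,-3,0],0.7]
    - [[0,0,0],[0,-8,0],0.7]
    - [[0,0,0],[0,-20,0],0.7]
    - [[0,0,0],[0,-40,0],0.7]
    - [[0,0,0],[0,-65,0],0.7]
    - [[0,0,0],[0,-90,0],0.7]
    - [[0,0,0],[0,-108,0],0.7]
    - [[0,0,0],[0,-117,0],0.7]
    - [[0,0,0],[0,-120,0],0.7]

```text
time_s: 3.18
ee_pos: [434.2, -253.3, 338.4]
ee_rot: [-90.1, -0.2, -0.2]
force: [0.2, -0.5, -1.8]
gripper_width: 51.4
```

Call:
carry_out:
  increments:
    - [[0,0,0],[3,0,5],0.7]
    - [[0,0,0],[8,0,15],0.7]
    - [[0,0,0],[17,0,31],0.7]
    - [[0,0,0],[28,0,52],0.7]
    - [[0,0,0],[40,0,74],0.7]
    - [[0,0,0],[53,0,97],0.7]
    - [[0,0,0],[66,0,121],0.7]
    - [[0,0,0],[79,0,145],0.7]
    - [[0,0,0],[92,0,168],0.7]
    - [[0,0,0],[105,0,192],0.7]

```text
time_s: 4.02
ee_pos: [540.1, -59.3, 334.9]
ee_rot: [-90.0, 0.2, -0.2]
force: [0.2, -0.4, -1.5]
gripper_width: 50.7
```

Call:
carry_out:
  increments:
    - [[0,0,0],[13,0,24],0.7]
    - [[0,0,0],[26,0,48],0.7]
    - [[0,0,0],[39,0,72],0.7]
    - [[0,0,0],[52,0,96],0.7]
    - [[0,0,0],[65,0,120],0.7]
    - [[0,0,0],[78,0,144],0.7]
    - [[0,0,0],[91,0,168],0.7]
    - [[0,0,0],[102,0,188],0.7]
    - [[0,0,0],[110,0,202],0.7]
    - [[0,0,0],[114.4,0,209.5],0.7]

```text
time_s: 4.85
ee_pos: [655.3, 150.5, 334.2]
ee_rot: [-90.0, 0.2, -0.1]
force: [0.4, -0.9, -1.9]
gripper_width: 51.2
```

Call:
carry_out:
  increments:
    - [[0,0,0],[0,0,0],0.7]
    - [[0,0,0],[0,0,0],0.7]
    - [[0,0,0],[0,0,0],0.7]

```text
time_s: 5.1
ee_pos: [654.5, 146.9, 336.0]
ee_rot: [-90.1, 0.1, -0.3]
force: [-0.4, 0.3, -2.5]
gripper_width: 50.9
```

Call:
carry_out:
  increments:
    - [[0,0,0],[0,8,0],0.7]
    - [[0,0,0],[0,25,0],0.7]
    - [[0,0,0],[0,45,0],0.7]
    - [[0,0,0],[0,65,0],0.7]
    - [[0,0,0],[0,80,0],0.7]
    - [[0,0,0],[0,86,0],0.7]
    - [[0,0,0],[0,89,0],0.7]
    - [[0,0,0],[0,90,0],0.7]
    - [[0,0,0],[0,91,0],0.7]
    - [[0,0,0],[0,92,0],0.7]

```text
time_s: 5.93
ee_pos: [655.4, 147.4, 245.9]
ee_rot: [-90.0, -0.1, -0.2]
force: [0.5, -0.3, -1.8]
gripper_width: 51.6
```

Call:
carry_out:
  increments:
    - [[0,0,0],[0,0.5,0],0.7]
    - [[0,0,0],[0,1,0],0.7]
    - [[0,0,0],[0,1.5,0],0.7]
    - [[0,0,0],[0,2,0],0.7]
    - [[0,0,0],[0,2.5,0],0.7]
    - [[0,0,0],[0,3,0],0.7]
    - [[0,0,0],[0,3,0],0.7]

```text
time_s: 6.52
ee_pos: [655.0, 147.5, 241.6]
ee_rot: [-90.0, 0.0, -0.2]
force: [1.1, -0.5, -2.7]
gripper_width: 51.5
```

Call:
carry_out:
  increments:
    - [[0,0,0],[0,0.5,0],0.7]
    - [[0,0,0],[0,1,0],0.7]
    - [[0,0,0],[0,1,0],0.7]

```text
time_s: 6.77
ee_pos: [655.1, 147.5, 241.1]
ee_rot: [-90.0, -0.0, -0.2]
force: [-1.1, 0.8, 0.3]
gripper_width: 51.0
```

Call:
carry_out:
  increments:
    - [[0,0,0],[0,0.5,0],0.7]
    - [[0,0,0],[0,1,0],0.7]
    - [[0,0,0],[0,1,0],0.7]

```text
time_s: 7.02
ee_pos: [655.0, 147.4, 241.1]
ee_rot: [-90.0, -0.0, -0.2]
force: [-2.3, -1.1, 6.3]
gripper_width: 51.1
```

Call:
carry_out:
  increments:
    - [[0,0,0],[0,-0.5,0],0.5]
    - [[0,0,0],[0,-0.5,0],0.35]
    - [[0,0,0],[0,-0.5,0],0.2]
    - [[0,0,0],[0,-0.5,0],0]
    - [[0,0,0],[0,-0.5,0],0]
    - [[0,0,0],[0,-0.5,0],0]

```text
time_s: 7.52
ee_pos: [655.1, 147.5, 240.0]
ee_rot: [-90.0, 0.0, -0.2]
force: [0.6, -0.1, -0.2]
gripper_width: 81.5
```

Call:
carry_out:
  increments:
    - [[0,0,0],[0,-8,0],0]
    - [[0,0,0],[0,-30,0],0]
    - [[0,0,0],[0,-60,0],0]
    - [[0,0,0],[0,-85,0],0]
    - [[0,0,0],[0,-95,0],0]
    - [[0,0,0],[0,-96.5,0],0]

```text
time_s: 8.02
ee_pos: [655.5, 147.5, 340.1]
ee_rot: [-89.9, -0.3, -0.2]
force: [-0.5, -0.5, -0.9]
gripper_width: 91.3
```

Call:
carry_out:
  increments:
    - [[0,0,0],[-5,0,-7],0]
    - [[0,0,0],[-20,0,-27],0]
    - [[0,0,0],[-42,0,-56],0]
    - [[0,0,0],[-65,0,-86],0]
    - [[0,0,0],[-88,0,-117],0]
    - [[0,0,0],[-111,0,-147],0]
    - [[0,0,0],[-134,0,-178],0]
    - [[0,0,0],[-157,0,-208],0]
    - [[0,0,0],[-180,0,-239],0]
    - [[0,0,0],[-203.4,0,-269.9],0]

```text
time_s: 8.85
ee_pos: [448.0, -122.7, 334.8]
ee_rot: [-90.0, 0.2, -0.2]
force: [0.6, 0.2, -0.3]
gripper_width: 91.1
```

Call:
carry_out:
  increments:
    - [[0,0,0],[0,0,0],0]
    - [[0,0,0],[0,0,0],0]
    - [[0,0,0],[0,0,0],0]

```text
time_s: 9.1
ee_pos: [450.1, -121.7, 335.7]
ee_rot: [-90.0, 0.1, -0.3]
force: [-0.3, 0.1, 0.1]
gripper_width: 90.9
```

```bash
cat > chk.py <<'E'
import sys
from h import *
from workcell import env
t=sys.argv[1]
for n in("top","side"):
    f=env.grab_frame(n); W=cloud(f); H=W[...,2]; x,y=W[...,0],W[...,1]
    if n=="top": cv2.imwrite(f"pics/top{t}.png",f["frame"][100:300,200:520].repeat(2,0).repeat(2,1))
    for lo,hi,nm in((88,102,"placed"),(62,80,"counter")):
        m=((H>lo)&(H<hi)&(y>-300)&(y<300)&(x>400)&(x<(700 if lo>80 else 480))).astype(np.uint8)
        k,l,st,ce=cv2.connectedComponentsWithStats(m)
        for i in range(1,k):
            if 60<st[i,4]<800:
                p=W[l==i]; print(n,nm,st[i,4],np.round(p.mean(0),1),np.round((p[:,:2].max(0)+p[:,:2].min(0))/2,1),np.round(f["frame"][l==i].mean(0)))
s=env.state(); print(np.round(s["time_s"],2),np.round(s["ee_pos"],1),np.round(s["ee_rot"],1))
E
python3 chk.py 1
```

```text
top placed 104 [651.3 252.1  90.9] [658.9 259.6] [67. 58. 49.]
top placed 366 [653.6 145.4  95. ] [654.2 146.5] [ 76.  97. 104.]
top counter 308 [ 449.8 -116.5   70.7] [ 449.6 -116.1] [47. 71. 91.]
top counter 373 [436.6 108.4  70.8] [436.8 109. ] [56. 60. 62.]
top counter 382 [427.4 242.2  70.6] [427.2 242.7] [58. 66. 77.]
side placed 289 [653.7 148.4  93.8] [653.1 146.6] [ 62.  90. 100.]
side placed 87 [658.1 282.7  90. ] [658.3 276.8] [53. 47. 36.]
side counter 217 [ 449.7 -119.    69.6] [ 449.8 -121.9] [45. 75. 96.]
side counter 291 [436.2 111.9  69.8] [435.5 110.1] [45. 54. 57.]
side counter 356 [427.  246.1  69.6] [427.2 243.5] [43. 56. 72.]
9.2 [ 450.9 -121.   336. ] [-90.    0.1  -0.2]
```

Call:
carry_out:
  increments:
    - [[0,0,0],[0,10,0],0]
    - [[0,0,0],[0,35,0],0]
    - [[0,0,0],[0,65,0],0]
    - [[0,0,0],[0,90,0],0]
    - [[0,0,0],[0,108,0],0]
    - [[0,0,0],[0,116,0],0]
    - [[0,0,0],[0,120,0],0]
    - [[0,0,0],[0,120,0],0]

```text
time_s: 9.87
ee_pos: [451.0, -121.1, 216.3]
ee_rot: [-90.0, 0.1, -0.2]
force: [0.2, 0.5, -0.8]
gripper_width: 91.4
```

Call:
carry_out:
  increments:
    - [[0,0,0],[0,0,0],0.2]
    - [[0,0,0],[0,0,0],0.4]
    - [[0,0,0],[0,0,0],0.5]
    - [[0,0,0],[0,0,0],0.6]
    - [[0,0,0],[0,0,0],0.7]
    - [[0,0,0],[0,0,0],0.7]
    - [[0,0,0],[0,0,0],0.7]
    - [[0,0,0],[0,0,0],0.7]

```text
time_s: 10.53
ee_pos: [450.6, -121.7, 217.1]
ee_rot: [-90.0, -0.0, -0.2]
force: [-1.6, -0.6, 2.6]
gripper_width: 51.7
```

Call:
carry_out:
  increments:
    - [[0,0,0],[0,-3,0],0.7]
    - [[0,0,0],[0,-8,0],0.7]
    - [[0,0,0],[0,-20,0],0.7]
    - [[0,0,0],[0,-40,0],0.7]
    - [[0,0,0],[0,-65,0],0.7]
    - [[0,0,0],[0,-90,0],0.7]
    - [[0,0,0],[0,-108,0],0.7]
    - [[0,0,0],[0,-117,0],0.7]
    - [[0,0,0],[0,-120,0],0.7]

```text
time_s: 11.28
ee_pos: [450.7, -121.7, 338.2]
ee_rot: [-90.1, -0.2, -0.2]
force: [0.4, 1.4, -2.0]
gripper_width: 51.4
```

Call:
carry_out:
  increments:
    - [[0,0,0],[4,0,4],0.7]
    - [[0,0,0],[13,0,12],0.7]
    - [[0,0,0],[27,0,25],0.7]
    - [[0,0,0],[45,0,41],0.7]
    - [[0,0,0],[64,0,58],0.7]
    - [[0,0,0],[83,0,76],0.7]
    - [[0,0,0],[102,0,93],0.7]
    - [[0,0,0],[121,0,111],0.7]
    - [[0,0,0],[140,0,128],0.7]
    - [[0,0,0],[158,0,145],0.7]

```text
time_s: 12.12
ee_pos: [610.4, 24.8, 334.5]
ee_rot: [-90.0, 0.2, -0.2]
force: [0.9, -0.5, -1.8]
gripper_width: 51.6
```

Call:
carry_out:
  increments:
    - [[0,0,0],[17,0,16],0.7]
    - [[0,0,0],[30,0,27],0.7]
    - [[0,0,0],[38,0,34.5],0.7]
    - [[0,0,0],[41.7,0,38],0.7]
    - [[0,0,0],[41.7,0,38],0.7]
    - [[0,0,0],[41.7,0,38],0.7]
    - [[0,0,0],[41.7,0,38],0.7]

```text
time_s: 12.7
ee_pos: [650.4, 60.0, 336.5]
ee_rot: [-90.0, 0.1, -0.3]
force: [0.3, 0.6, -2.3]
gripper_width: 51.6
```

Call:
carry_out:
  increments:
    - [[0,0,0],[0,8,0],0.7]
    - [[0,0,0],[0,25,0],0.7]
    - [[0,0,0],[0,45,0],0.7]
    - [[0,0,0],[0,65,0],0.7]
    - [[0,0,0],[0,80,0],0.7]
    - [[0,0,0],[0,86,0],0.7]
    - [[0,0,0],[0,89,0],0.7]
    - [[0,0,0],[0,90,0],0.7]
    - [[0,0,0],[0,91,0],0.7]
    - [[0,0,0],[0,92,0],0.7]

```text
time_s: 13.53
ee_pos: [651.3, 60.5, 245.9]
ee_rot: [-90.0, -0.1, -0.2]
force: [0.0, -0.0, -0.6]
gripper_width: 51.7
```

Call:
carry_out:
  increments:
    - [[0,0,0],[0,0.5,0],0.7]
    - [[0,0,0],[0,1,0],0.7]
    - [[0,0,0],[0,1.5,0],0.7]
    - [[0,0,0],[0,2,0],0.7]
    - [[0,0,0],[0,2.5,0],0.7]
    - [[0,0,0],[0,3,0],0.7]
    - [[0,0,0],[0,3.5,0],0.7]
    - [[0,0,0],[0,4,0],0.7]
    - [[0,0,0],[0,4.5,0],0.7]
    - [[0,0,0],[0,4.5,0],0.7]

```text
time_s: 14.37
ee_pos: [650.9, 60.6, 241.1]
ee_rot: [-90.0, -0.0, -0.2]
force: [-1.8, -0.5, 4.6]
gripper_width: 51.4
```

Call:
carry_out:
  increments:
    - [[0,0,0],[0,-0.5,0],0.5]
    - [[0,0,0],[0,-0.5,0],0.35]
    - [[0,0,0],[0,-0.5,0],0.2]
    - [[0,0,0],[0,-0.5,0],0]
    - [[0,0,0],[0,-0.5,0],0]
    - [[0,0,0],[0,-0.5,0],0]

```text
time_s: 14.87
ee_pos: [651.1, 60.5, 240.6]
ee_rot: [-90.0, -0.0, -0.2]
force: [0.1, -0.4, -0.5]
gripper_width: 81.7
```

Call:
carry_out:
  increments:
    - [[0,0,0],[0,-8,0],0]
    - [[0,0,0],[0,-30,0],0]
    - [[0,0,0],[0,-60,0],0]
    - [[0,0,0],[0,-85,0],0]
    - [[0,0,0],[0,-94,0],0]
    - [[0,0,0],[0,-96,0],0]

```text
time_s: 15.37
ee_pos: [651.4, 60.6, 339.7]
ee_rot: [-90.0, -0.3, -0.2]
force: [0.9, -0.3, -0.8]
gripper_width: 91.0
```

Call:
carry_out:
  increments:
    - [[0,0,0],[-6,0,5],0]
    - [[0,0,0],[-22,0,18],0]
    - [[0,0,0],[-46,0,37],0]
    - [[0,0,0],[-72,0,59],0]
    - [[0,0,0],[-98,0,80],0]
    - [[0,0,0],[-124,0,101],0]
    - [[0,0,0],[-150,0,122],0]
    - [[0,0,0],[-176,0,143],0]
    - [[0,0,0],[-202,0,165],0]
    - [[0,0,0],[-222.4,0,181.2],0]

```text
time_s: 16.2
ee_pos: [426.3, 243.5, 334.6]
ee_rot: [-90.1, 0.3, -0.2]
force: [0.2, 0.0, -0.1]
gripper_width: 91.1
```

Call:
carry_out:
  increments:
    - [[0,0,0],[0,0,0],0]
    - [[0,0,0],[0,0,0],0]
    - [[0,0,0],[0,0,0],0]

```text
time_s: 16.45
ee_pos: [429.2, 242.5, 335.7]
ee_rot: [-90.1, 0.1, -0.2]
force: [0.7, -0.5, -0.2]
gripper_width: 91.3
```

```bash
python3 chk.py 2
```

```text
top placed 108 [650.4 252.3  91.3] [658.4 259.3] [65. 56. 47.]
top placed 368 [653.5 145.4  94.8] [654.1 145.2] [ 74.  95. 102.]
top placed 366 [649.3  59.5  95.1] [650.   59.4] [56. 79. 98.]
top counter 373 [436.4 108.2  70.8] [436.6 109.1] [53. 56. 58.]
top counter 152 [427.2 229.5  70.3] [427.1 227.7] [40. 47. 60.]
side placed 256 [649.5  62.   93.8] [649.4  60.5] [ 53.  89. 113.]
side placed 297 [653.6 148.9  93.8] [654.  147.1] [ 67.  99. 112.]
side placed 67 [641.4 249.5  91. ] [648.7 255.5] [57. 53. 46.]
side placed 69 [665.4 285.1  90.7] [663.4 275.4] [60. 55. 46.]
side counter 353 [426.7 245.9  69.7] [427.  244.6] [43. 57. 77.]
16.55 [429.9 242.1 336.1] [-90.    0.   -0.3]
```

Call:
carry_out:
  increments:
    - [[0,0,0],[0,10,0],0]
    - [[0,0,0],[0,35,0],0]
    - [[0,0,0],[0,65,0],0]
    - [[0,0,0],[0,90,0],0]
    - [[0,0,0],[0,108,0],0]
    - [[0,0,0],[0,116,0],0]
    - [[0,0,0],[0,120,0],0]
    - [[0,0,0],[0,120,0],0]

```text
time_s: 17.22
ee_pos: [429.6, 242.3, 216.0]
ee_rot: [-90.0, 0.1, -0.3]
force: [0.1, 0.2, 0.8]
gripper_width: 91.0
```

Call:
carry_out:
  increments:
    - [[0,0,0],[0,0,0],0.2]
    - [[0,0,0],[0,0,0],0.4]
    - [[0,0,0],[0,0,0],0.5]
    - [[0,0,0],[0,0,0],0.6]
    - [[0,0,0],[0,0,0],0.7]
    - [[0,0,0],[0,0,0],0.7]
    - [[0,0,0],[0,0,0],0.7]
    - [[0,0,0],[0,0,0],0.7]

```text
time_s: 17.88
ee_pos: [428.8, 242.6, 217.0]
ee_rot: [-90.0, 0.1, -0.2]
force: [-3.1, -0.4, 6.2]
gripper_width: 51.4
```

Call:
carry_out:
  increments:
    - [[0,0,0],[0,-3,0],0.7]
    - [[0,0,0],[0,-8,0],0.7]
    - [[0,0,0],[0,-20,0],0.7]
    - [[0,0,0],[0,-40,0],0.7]
    - [[0,0,0],[0,-65,0],0.7]
    - [[0,0,0],[0,-90,0],0.7]
    - [[0,0,0],[0,-108,0],0.7]
    - [[0,0,0],[0,-117,0],0.7]
    - [[0,0,0],[0,-120,0],0.7]

```text
time_s: 18.63
ee_pos: [429.7, 242.7, 338.3]
ee_rot: [-89.9, -0.2, -0.2]
force: [-0.4, -1.0, -2.3]
gripper_width: 51.4
```

Call:
carry_out:
  increments:
    - [[0,0,0],[3,0,-4],0.7]
    - [[0,0,0],[10,0,-12],0.7]
    - [[0,0,0],[22,0,-27],0.7]
    - [[0,0,0],[37,0,-46],0.7]
    - [[0,0,0],[53,0,-66],0.7]
    - [[0,0,0],[69,0,-85],0.7]
    - [[0,0,0],[85,0,-105],0.7]
    - [[0,0,0],[101,0,-125],0.7]
    - [[0,0,0],[117,0,-145],0.7]
    - [[0,0,0],[133,0,-165],0.7]

```text
time_s: 19.47
ee_pos: [562.4, 75.0, 334.7]
ee_rot: [-90.1, 0.2, -0.3]
force: [0.8, 0.6, -3.0]
gripper_width: 51.6
```

Call:
carry_out:
  increments:
    - [[0,0,0],[16,0,-20],0.7]
    - [[0,0,0],[32,0,-40],0.7]
    - [[0,0,0],[48,0,-60],0.7]
    - [[0,0,0],[64,0,-79],0.7]
    - [[0,0,0],[76,0,-94],0.7]
    - [[0,0,0],[82,0,-102],0.7]
    - [[0,0,0],[85,0,-105],0.7]
    - [[0,0,0],[85,0,-105],0.7]
    - [[0,0,0],[85,0,-105],0.7]
    - [[0,0,0],[85,0,-105],0.7]

```text
time_s: 20.3
ee_pos: [645.6, -27.4, 336.5]
ee_rot: [-90.0, 0.1, -0.2]
force: [-0.6, 0.1, -2.4]
gripper_width: 51.4
```

Call:
carry_out:
  increments:
    - [[0,0,0],[0,8,0],0.7]
    - [[0,0,0],[0,25,0],0.7]
    - [[0,0,0],[0,45,0],0.7]
    - [[0,0,0],[0,65,0],0.7]
    - [[0,0,0],[0,80,0],0.7]
    - [[0,0,0],[0,86,0],0.7]
    - [[0,0,0],[0,89,0],0.7]
    - [[0,0,0],[0,90,0],0.7]
    - [[0,0,0],[0,91,0],0.7]
    - [[0,0,0],[0,92,0],0.7]

```text
time_s: 21.13
ee_pos: [646.6, -28.1, 245.9]
ee_rot: [-90.0, -0.1, -0.2]
force: [0.9, 0.1, -3.1]
gripper_width: 51.3
```

Call:
carry_out:
  increments:
    - [[0,0,0],[0,0.5,0],0.7]
    - [[0,0,0],[0,1,0],0.7]
    - [[0,0,0],[0,1.5,0],0.7]
    - [[0,0,0],[0,2,0],0.7]
    - [[0,0,0],[0,2.5,0],0.7]
    - [[0,0,0],[0,3,0],0.7]
    - [[0,0,0],[0,3.5,0],0.7]
    - [[0,0,0],[0,4,0],0.7]
    - [[0,0,0],[0,4.5,0],0.7]
    - [[0,0,0],[0,4.5,0],0.7]

```text
time_s: 21.97
ee_pos: [646.2, -28.3, 241.0]
ee_rot: [-90.0, -0.0, -0.2]
force: [-1.2, 0.4, 3.9]
gripper_width: 51.4
```

Call:
carry_out:
  increments:
    - [[0,0,0],[0,-0.5,0],0.5]
    - [[0,0,0],[0,-0.5,0],0.35]
    - [[0,0,0],[0,-0.5,0],0.2]
    - [[0,0,0],[0,-0.5,0],0]
    - [[0,0,0],[0,-0.5,0],0]
    - [[0,0,0],[0,-0.5,0],0]

```text
time_s: 22.47
ee_pos: [646.3, -28.2, 240.6]
ee_rot: [-90.0, -0.0, -0.2]
force: [0.1, 0.3, -0.2]
gripper_width: 82.2
```

Call:
carry_out:
  increments:
    - [[0,0,0],[0,-8,0],0]
    - [[0,0,0],[0,-30,0],0]
    - [[0,0,0],[0,-60,0],0]
    - [[0,0,0],[0,-85,0],0]
    - [[0,0,0],[0,-94,0],0]
    - [[0,0,0],[0,-96,0],0]

```text
time_s: 22.97
ee_pos: [646.7, -28.3, 339.7]
ee_rot: [-90.0, -0.3, -0.2]
force: [0.7, 0.1, 0.4]
gripper_width: 91.0
```

Call:
carry_out:
  increments:
    - [[0,0,0],[-6,0,4],0]
    - [[0,0,0],[-22,0,14],0]
    - [[0,0,0],[-44,0,29],0]
    - [[0,0,0],[-68,0,44],0]
    - [[0,0,0],[-92,0,60],0]
    - [[0,0,0],[-116,0,76],0]
    - [[0,0,0],[-140,0,92],0]
    - [[0,0,0],[-164,0,107],0]
    - [[0,0,0],[-188,0,123],0]
    - [[0,0,0],[-208.8,0,136.6],0]

```text
time_s: 23.8
ee_pos: [435.2, 109.8, 334.7]
ee_rot: [-90.1, 0.3, -0.2]
force: [0.2, -0.5, 0.6]
gripper_width: 91.0
```

Call:
carry_out:
  increments:
    - [[0,0,0],[0,0,0],0]
    - [[0,0,0],[0,0,0],0]
    - [[0,0,0],[0,0,0],0]

```text
time_s: 24.05
ee_pos: [437.9, 109.2, 335.9]
ee_rot: [-90.0, 0.1, -0.2]
force: [-0.3, -0.4, -0.7]
gripper_width: 91.5
```

```bash
python3 chk.py 3
```

```text
top placed 108 [650.3 251.3  91.1] [658.9 259.3] [61. 53. 44.]
top placed 365 [653.7 145.4  94.9] [654.4 145.2] [69. 89. 97.]
top placed 368 [649.4  59.4  95.1] [649.5  59.2] [52. 74. 92.]
top placed 373 [644.9 -27.   95.1] [644.4 -27. ] [50. 56. 68.]
side placed 232 [645.2 -24.7  93.7] [645.2 -26.1] [49. 64. 80.]
side placed 250 [649.8  61.8  94. ] [649.6  60. ] [42. 75. 99.]
side placed 296 [653.8 148.7  93.8] [654.5 146.1] [ 62.  92. 103.]
side placed 114 [647.9 275.4  91.1] [657.9 266.2] [52. 47. 39.]
side counter 295 [436.3 111.9  69.3] [435.7 109.7] [40. 48. 52.]
24.15 [438.6 108.9 336.2] [-90.    0.   -0.3]
```

Call:
carry_out:
  increments:
    - [[0,0,0],[0,10,0],0]
    - [[0,0,0],[0,35,0],0]
    - [[0,0,0],[0,65,0],0]
    - [[0,0,0],[0,90,0],0]
    - [[0,0,0],[0,108,0],0]
    - [[0,0,0],[0,116,0],0]
    - [[0,0,0],[0,120,0],0]
    - [[0,0,0],[0,120,0],0]

```text
time_s: 24.82
ee_pos: [438.5, 108.9, 216.2]
ee_rot: [-90.0, 0.1, -0.3]
force: [0.2, 0.5, 0.2]
gripper_width: 91.0
```

Call:
carry_out:
  increments:
    - [[0,0,0],[0,0,0],0.2]
    - [[0,0,0],[0,0,0],0.4]
    - [[0,0,0],[0,0,0],0.5]
    - [[0,0,0],[0,0,0],0.6]
    - [[0,0,0],[0,0,0],0.7]
    - [[0,0,0],[0,0,0],0.7]
    - [[0,0,0],[0,0,0],0.7]
    - [[0,0,0],[0,0,0],0.7]

```text
time_s: 25.48
ee_pos: [437.8, 109.2, 217.0]
ee_rot: [-90.0, 0.0, -0.2]
force: [-1.3, 0.7, 4.9]
gripper_width: 51.0
```

Call:
carry_out:
  increments:
    - [[0,0,0],[0,-3,0],0.7]
    - [[0,0,0],[0,-8,0],0.7]
    - [[0,0,0],[0,-20,0],0.7]
    - [[0,0,0],[0,-40,0],0.7]
    - [[0,0,0],[0,-65,0],0.7]
    - [[0,0,0],[0,-90,0],0.7]
    - [[0,0,0],[0,-108,0],0.7]
    - [[0,0,0],[0,-117,0],0.7]
    - [[0,0,0],[0,-120,0],0.7]

```text
time_s: 26.23
ee_pos: [438.2, 109.3, 338.2]
ee_rot: [-90.0, -0.2, -0.2]
force: [-0.5, 0.3, -2.8]
gripper_width: 51.6
```

Call:
carry_out:
  increments:
    - [[0,0,0],[3,0,-3],0.7]
    - [[0,0,0],[11,0,-12],0.7]
    - [[0,0,0],[24,0,-26],0.7]
    - [[0,0,0],[40,0,-43],0.7]
    - [[0,0,0],[57,0,-62],0.7]
    - [[0,0,0],[74,0,-80],0.7]
    - [[0,0,0],[91,0,-99],0.7]
    - [[0,0,0],[108,0,-117],0.7]
    - [[0,0,0],[125,0,-135],0.7]
    - [[0,0,0],[142,0,-154],0.7]

```text
time_s: 27.07
ee_pos: [580.3, -47.3, 334.6]
ee_rot: [-90.0, 0.2, -0.3]
force: [-0.3, 0.5, -2.5]
gripper_width: 51.5
```

Call:
carry_out:
  increments:
    - [[0,0,0],[17,0,-18],0.7]
    - [[0,0,0],[34,0,-37],0.7]
    - [[0,0,0],[49,0,-53],0.7]
    - [[0,0,0],[59,0,-64],0.7]
    - [[0,0,0],[64,0,-69],0.7]
    - [[0,0,0],[65.5,0,-71],0.7]
    - [[0,0,0],[65.5,0,-71],0.7]
    - [[0,0,0],[65.5,0,-71],0.7]
    - [[0,0,0],[65.5,0,-71],0.7]

```text
time_s: 27.82
ee_pos: [644.1, -116.0, 336.5]
ee_rot: [-90.0, 0.1, -0.2]
force: [-0.1, 0.1, -2.7]
gripper_width: 51.4
```

Call:
carry_out:
  increments:
    - [[0,0,0],[0,8,0],0.7]
    - [[0,0,0],[0,25,0],0.7]
    - [[0,0,0],[0,45,0],0.7]
    - [[0,0,0],[0,65,0],0.7]
    - [[0,0,0],[0,80,0],0.7]
    - [[0,0,0],[0,86,0],0.7]
    - [[0,0,0],[0,89,0],0.7]
    - [[0,0,0],[0,90,0],0.7]
    - [[0,0,0],[0,91,0],0.7]
    - [[0,0,0],[0,92,0],0.7]

```text
time_s: 28.65
ee_pos: [644.9, -116.6, 245.9]
ee_rot: [-90.0, -0.1, -0.2]
force: [0.4, 0.2, -1.5]
gripper_width: 50.9
```

Call:
carry_out:
  increments:
    - [[0,0,0],[0,0.5,0],0.7]
    - [[0,0,0],[0,1,0],0.7]
    - [[0,0,0],[0,1.5,0],0.7]
    - [[0,0,0],[0,2,0],0.7]
    - [[0,0,0],[0,2.5,0],0.7]
    - [[0,0,0],[0,3,0],0.7]
    - [[0,0,0],[0,3.5,0],0.7]
    - [[0,0,0],[0,4,0],0.7]
    - [[0,0,0],[0,4.5,0],0.7]
    - [[0,0,0],[0,4.5,0],0.7]

```text
time_s: 29.48
ee_pos: [644.6, -116.6, 241.0]
ee_rot: [-90.0, -0.0, -0.2]
force: [-2.4, 0.4, 3.5]
gripper_width: 51.4
```

Contact felt (about 3.5 N up). Releasing, rising and backing off clear of the row.

Call:
carry_out:
  increments:
    - [[0,0,0],[0,-0.5,0],0.5]
    - [[0,0,0],[0,-0.5,0],0.35]
    - [[0,0,0],[0,-0.5,0],0.2]
    - [[0,0,0],[0,-0.5,0],0]
    - [[0,0,0],[0,-0.5,0],0]
    - [[0,0,0],[0,-0.5,0],0]

```text
time_s: 29.98
ee_pos: [644.7, -116.6, 240.7]
ee_rot: [-90.0, -0.0, -0.2]
force: [-0.1, -0.1, 0.3]
gripper_width: 81.6
```

Call:
carry_out:
  increments:
    - [[0,0,0],[0,-8,0],0]
    - [[0,0,0],[0,-30,0],0]
    - [[0,0,0],[0,-60,0],0]
    - [[0,0,0],[0,-85,0],0]
    - [[0,0,0],[0,-94,0],0]
    - [[0,0,0],[0,-96,0],0]

```text
time_s: 30.48
ee_pos: [645.0, -116.7, 339.7]
ee_rot: [-90.1, -0.3, -0.2]
force: [0.4, 0.4, -0.9]
gripper_width: 91.3
```

Call:
carry_out:
  increments:
    - [[0,0,0],[-6,0,-4],0]
    - [[0,0,0],[-22,0,-15],0]
    - [[0,0,0],[-46,0,-31],0]
    - [[0,0,0],[-72,0,-48],0]
    - [[0,0,0],[-98,0,-65],0]
    - [[0,0,0],[-124,0,-83],0]
    - [[0,0,0],[-150,0,-100],0]
    - [[0,0,0],[-172,0,-115],0]
    - [[0,0,0],[-186,0,-124],0]
    - [[0,0,0],[-190,0,-127],0]

```text
time_s: 31.32
ee_pos: [451.1, -243.6, 334.8]
ee_rot: [-89.9, 0.3, -0.4]
force: [0.9, -0.2, -0.2]
gripper_width: 91.3
```

Call:
carry_out:
  increments:
    - [[0,0,0],[0,0,0],0]
    - [[0,0,0],[0,0,0],0]
    - [[0,0,0],[0,0,0],0]
    - [[0,0,0],[0,0,0],0]

```text
time_s: 31.65
ee_pos: [454.9, -242.3, 336.4]
ee_rot: [-90.0, 0.0, -0.2]
force: [-0.8, -0.1, 0.4]
gripper_width: 91.2
```

```bash
python3 chk.py 4
```

```text
top placed 100 [650.7 249.9  90.7] [657.8 259.4] [64. 55. 45.]
top placed 366 [653.6 145.4  95. ] [654.1 145.2] [70. 89. 97.]
top placed 365 [649.4  59.4  95.1] [649.5  59.4] [52. 74. 92.]
top placed 380 [ 643.4 -116.1   95.1] [ 644.1 -115.9] [46. 49. 52.]
top placed 373 [644.8 -26.8  95.1] [644.8 -27. ] [49. 56. 67.]
side placed 206 [ 643.7 -114.1   93.7] [ 643.8 -115.5] [34. 42. 48.]
side placed 236 [644.8 -24.3  93.9] [644.9 -24.3] [37. 50. 66.]
side placed 256 [649.8  62.4  93.8] [649.1  61. ] [40. 71. 93.]
side placed 292 [654.  148.5  93.8] [654.4 146.1] [58. 86. 97.]
side placed 126 [652.2 272.   91.1] [658. 267.] [49. 46. 39.]
31.75 [ 454.8 -242.4  336.5] [-90.    0.   -0.2]
```

View pics/top4.png

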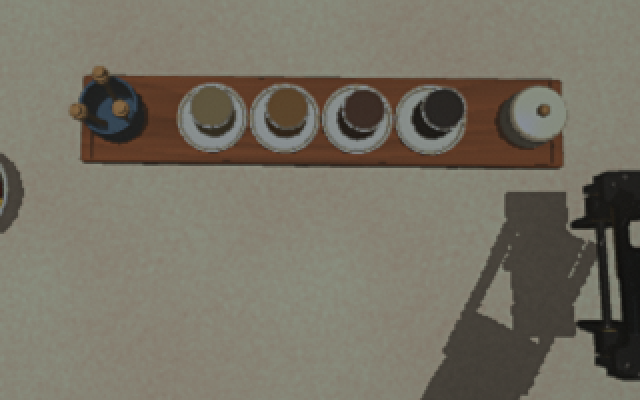

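The crop shows the saucers left to right from the blue pot at about (212,117), (285,117), (358,117) and (431,118). On them are the cream, gold, chestnut and black jars, upright. Handing in.

```bash
python3 -c "
from workcell import env
print(env.job_done())"
```

```text
the job is handed in; nothing more can be done
None
```

The four jars are on the saucers in order from the blue pot: cream, gold, chestnut, black. I handed the job in at about 32 s of the 102 s allowed.

- **Placing:** Each jar was lowered until I felt light contact (about 3.5–6 N), released with the gripper open, and left clear of the arm.
- **Position:** In the last camera check every jar centre was within about 3 mm of the measured saucer centre (limit 12 mm). The top and side views agreed to within about 3 mm.
- **Upright and seated:** Lid tops read 94–95 mm above the counter, as expected for jars on the saucer floors, and all looked upright in the final picture.
- **Bowl of sweets:** The arm never went near it, but I did not measure its position again at the end.

No check failed, and handing in gives no verdict.

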